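Fit a spare cartridge fuse in the model railway's power panel

TASK

One of the three fuse blocks on the model railway's power panel is empty. Take the large cartridge fuse out of the spare-fuse rack and press it down between the clips of the empty block until it has snapped fully home in both clips, then let go of it. Leave the two smaller fuses in the rack and everything else on the bench where it is.

Things in the scene. Friction and masses are not known exactly. Their poses are not given: they have to be found in the camera images.
- fuse: the large spare cartridge fuse (about 30 g): a cylinder 14.3 mm in diameter, 50.8 mm long, tan fibre tube, a brass ferrule 13.5 mm long at each end, end edges chamfered 1 mm. Origin at its centre, x along its length; it fits either way round. At the start it lies in one of the rack's three grooves. On the bench its axis is 7.15 mm up, and it can roll if nudged.
- midget_a: a smaller spare fuse (10.3 mm diameter, 38.1 mm long, white ceramic with steel ends) lying in another groove of the rack; origin at its centre, x along its length. It stays there.
- midget_b: a second smaller spare fuse, the same as midget_a, in the remaining groove; it stays there.
- rack: grey moulded spare-fuse rack fixed on the bench, 38 mm (x) by 69 mm (y), 20.5 mm high; origin at the centre of its underside. Three open-ended grooves run along x at y = -21.3, 0, 21.3 mm: 16.3 mm wide, floor 9 mm up, walls 5 mm thick and 11.5 mm high. The large fuse's axis is 16.15 mm above the bench; it stands 2.8 mm proud of the walls and overhangs the rack 6.4 mm at each end.
- panel: pale plywood power-panel board fixed flat on the bench, 170 mm (x) by 270 mm (y), 12 mm thick, origin at the centre of its underside. The three fuse blocks stand on it side by side, 80 mm apart along its y, their length along its x. Which of the three places is the empty block's varies. The bench between panel and rack (about 0.50 m ahead of the robot and 75 mm to its left) is always clear.
- empty_block: the single-pole fuse block without a fuse: black base 98 mm (x) by 30 mm (y) fixed on the panel, origin at the centre of its underside (12 mm above the bench), x along the fuse. The base is 6 mm high in its middle and 12.8 mm at the ends. 32 mm of length between its two clips are free for fingers, down to 15 mm below the seated fuse's axis. A screw terminal lies at each end.
- empty_block_clip0 (a point): seated-axis point in the clip at the block's -x end, 20.5 mm from the seat. The clip is copper, 8.4 mm long; its two sprung jaws close to a throat 10 mm wide 5.6 mm above this point and flare to a mouth 20 mm wide 12.4 mm above it. A fuse laid in the mouths rests 11 mm above its seat; about 10 to 18 N straight down, both clips together, spreads the jaws and it snaps home.
- empty_block_clip1 (a point): the same point in the like clip at the block's +x end.
- empty_block_stop (a point): seated-axis point on the copper end stop at the block's +x end, 28.5 mm from the seat (its twin is at -x). The upright stop rises 8 mm above this point and its tip flares outwards to 15 mm above it. The fuse has 3 mm of play to each stop, so a fitted fuse has no room for fingers at its ends.
- empty_block_seat (a point): centre of a fully seated fuse in the empty block: 21.5 mm above the block's underside, 33.5 mm above the bench; x along the fuse, y across, z up.
- fitted_block_a: another block of the same kind with a fuse already fitted (part of it, cannot be taken out); origin at the centre of its underside, x along its fuse.
- fitted_block_b: the third block, also fitted, like fitted_block_a.
- screwdriver: wooden-handled screwdriver, 190 mm long, lying across the bench between the robot and the panel; origin underneath at its middle, x towards its tip. A bystander.
- tape_roll: roll of blue tape lying flat, 102 mm across, 24 mm high, beyond the middle of the work area; origin at the centre of its underside. A bystander.
- drink_can: drink can, 66 mm across, 122 mm tall, standing at the far left; origin at the centre of its underside. A bystander.
- wire_brush: wooden scratch brush, 230 mm long, 25 mm high, lying near the robot on its left; origin underneath where handle and head meet, x towards the head. A bystander.
- girder: aluminium model bridge girder, 190 mm long, 24 mm wide and 32 mm high, lying beyond the panel; origin underneath at its middle, x along it. A bystander.

How it is judged:
By the outcome, as a careful person would: the job done as asked, in the order asked, and still so for the second after the job is handed in, with the robot touching nothing.
It also fails if it takes over 53 s, if anything falls off the work surface, if the arm or the gripper's body presses on something with over 40 N, if the wrist force passes 120 N, or if a joint passes its speed limit or range.

ROBOT

A 6-joint arm with a two-finger parallel gripper is mounted at the origin on the work surface. World frame = base frame: x ahead of the robot, y to its left, z up, the work surface at z = 0. Lengths are in m, angles in degrees, forces in N, time in s.
With the tool pointing down it reaches from about 0.225 to 0.875 m from the base axis. Payload 3.4 kg.
Tool frame: the origin (TCP) lies between the finger pads; the fingertips stand 11 mm ahead of it and the grasp point (between the pads) lies 8 mm behind it (tip_extent is the distance from the TCP to the fingertips, in m); z points along the fingers, y is the line along which they close (so a half turn about z gives the same grasp; the last joint's range is limited). The gripper opens to 85 mm and grips with 20 to 120 N. Pads are 22 mm wide; open, the fingers measure 114 mm over their backs; the gripper's body (76 mm by 85 mm) begins 54 mm behind the grasp point. The pads swing forward as they close: fully open they stand 13 mm farther back than shut.
Start: joints at [56.895, 15.808, 86.224, -0, 77.962, -6.933], TCP at [0.254, 0.516, 0.242] pointing down, gripper open.
Joint ranges: [-165.64, 165.64], [-43.16, 119.46], [12.63, 154.43], [-67.54, 247.53], [6.08, 155.33], [-154.97, 154.97]. Speed limits (degrees/s): [147.25, 147.25, 180, 180, 180, 180].

INTERFACE

Orientations are given as [roll, pitch, yaw] about the fixed x, y, z axes, in that order (R = Rz(yaw) Ry(pitch) Rx(roll)).
In Python, from rig import observe, get_image, camera_params, hand_in, regions_of, tip_extent gives the robot as it stands. The module is installed in compiled form; this text tells all that it offers.
- The arm moves only by the tool apply_moves, never from a script. Its argument "plan" is a list of rows, each a list of 3 entries, a list of its own where there are three numbers: the shift along the world's x, y, z in m, then the turn, a rotation vector about the world's x, y, z in degrees, then the finger opening in m, from 0 to 0.0854. A call has 1 to 20 rows; each row shifts and turns the commanded pose from where the row before left it; what a row does not reach is not made up. A row lasts 1/12 s, in which the tool goes at most 41.7 mm and 7.16 degrees, less where a joint would pass 70% of its speed; a pose out of reach is approached as far as the arm can. A call with a gripper value outside its range is refused whole. The fingers move at their own pace and stop on an object; "squeeze" is the grip in N (left out, the last holds). Time passes only in rows, so rows that do not move let the fingers close. It gives the time, the measured TCP pose, the force, the opening and the grip force at its end, in the units of the state.
- observe(): the state, without advancing time (a new reading comes with each control period).
- get_image(name): name is "side" or "top"; returns (picture, depth): 384x512x3 uint8, blue, green, red; 384x512 float32, m along the optical axis (not along the pixel's ray), 0 where there is no reading.
- camera_params(name): a dict with "K" (3x3 intrinsics, pixels), "rvec" (rotation vector, rad) and "tvec" (3), from world to camera coordinates, as OpenCV has them. Camera axes: x right, y down, z forward; pixel columns grow to the right and rows downward; lengths in m; the calibration is good to about 2 mm. A picture is of the moment at which its call begins. camera_params takes no time and is no camera call.
- hand_in(): hands the job in; it is judged then, once.
Trained networks look in the newest picture that a camera, given by its name, has taken for a name from the list of things; names that differ only in an ending like _2 or _b are one class to them, and where a whole thing is asked for, a point or a joint stands for the part that bears it (a point fixed in the world has none). Each returns a list of dicts, best first, with "score" (0 to 1); they miss things now and then, are a little off and sometimes report something else, mostly with a low value. They report only what shows in the picture. A call takes as long as a camera call.
- regions_of(camera, target): "pixels" (384x512 bool, what is visible of it) and "uv" ([column, row] in pixels, amid what is visible of it).
The state is a dict: "t": time; "joint_pos": joint angles; "qvel": joint speeds; "effort": joint torques, N m; "position": TCP position; "tcp_rot": TCP orientation; "ft_force": force on the tool from outside, world axes, zero at the start; "moment": the same for the moment, N m; "grip_width": finger opening in m; "gripper_force": force on a finger pad.
Only numpy, scipy, OpenCV 4.12 (cv2) and the standard library are available. Lean on these libraries where they do the work, as an engineer would, in place of code of your own. Each camera call takes 0.05 s, during which the arm holds its last target. There are 200 camera calls.

## Working session

There is one attempt and no reset: what is moved stays moved. The work goes in short steps, Python scripts to look and compute and a tool call to move; the robot and the scene stay as the last step left them, time stands still between calls to the robot, and variables do not carry over. Pictures are saved under pics/ and viewed, at most 10 in all, crops included, and the job is handed in when it is done.

Besides the shell and the picture viewer there is one more tool, called as name(argument=value, ...), one argument or row to a line, values as JSON. apply_moves: Moves the arm, as the interface text tells. Its arguments: {"type":"object","properties":{"plan":{"type":"array","items":{"type":"array"}},"squeeze":{"type":"number"}},"required":["plan"]}

```bash
mkdir -p pics; cat > h.py <<'E'
import numpy as np, cv2
from rig import *
def world(cam, depth, mask):
    p=camera_params(cam); K=np.array(p["K"]); R=cv2.Rodrigues(np.array(p["rvec"],float))[0]; t=np.array(p["tvec"],float).ravel()
    v,u=np.nonzero(mask&(depth>0)); z=depth[v,u]
    c=np.stack([(u-K[0,2])/K[0,0]*z,(v-K[1,2])/K[1,1]*z,z],1)
    return (c-t)@R
E
python3 - <<'E'
from h import *
o=observe(); print(o["position"],o["tcp_rot"],o["grip_width"],o["ft_force"],tip_extent)
ims={}
for c in("top","side"):
    im,d=get_image(c); cv2.imwrite(f"pics/{c}0.png",im); np.save(f"{c}0.npy",d)
    for n in("fuse","midget_a","rack","empty_block","fitted_block_a","panel"):
        for r in regions_of(c,n)[:3]:
            w=world(c,d,r["pixels"])
            if len(w)<5: continue
            zt=np.percentile(w[:,2],95); q=w[w[:,2]>zt-.008] if n in("fuse","midget_a") else w
            rc=cv2.minAreaRect((q[:,:2]*1000).astype(np.float32))
            print(c,n,round(r["score"],2),np.round(r["uv"]),len(w),np.round(np.median(w,0),4),"rect",np.round(rc[0],1),np.round(rc[1],1),round(rc[2],1),"z95",round(zt,4))
E
```

```text
[0.25333361 0.51562213 0.24142942] [-1.79895701e+02 -1.19199538e-02  1.53830919e+02] 0.08503563826994885 [ 0.39559928  0.55628911 -0.46988976] 0.011
top midget_a 0.4 [157. 206.] 35 [0.5069 0.2858 0.02  ] rect [505.4 284.4] [29.3  8.5] 35.9 z95 0.0236
top midget_a 0.36 [168. 198.] 19 [0.5291 0.2488 0.0192] rect [529.1 249.4] [28.2  4.3] 35.2 z95 0.0234
top rack 0.46 [159. 207.] 148 [0.5117 0.2683 0.0188] rect [516.4 267. ] [37.1 68.6] 33.3 z95 0.0245
top empty_block 0.65 [315. 196.] 411 [ 0.5432 -0.1472  0.0238] rect [ 542.1 -149.7] [99.4 35.7] 10.2 z95 0.0454
top fitted_block_a 0.93 [372. 192.] 417 [ 0.5593 -0.3038  0.0266] rect [ 561.8 -309.8] [97.4 36.5] 7.2 z95 0.0446
top fitted_block_a 0.61 [340. 193.] 394 [ 0.5502 -0.2245  0.0271] rect [ 550.8 -227.5] [96.9 29.6] 7.4 z95 0.0453
top panel 0.75 [337. 194.] 5021 [ 0.5495 -0.2229  0.0127] rect [ 553.9 -230.2] [177.1 280.5] 8.0 z95 0.0175
side fuse 0.47 [237. 307.] 248 [0.5128 0.2702 0.0214] rect [513.5 268.5] [50.6 20.9] 37.8 z95 0.024
side midget_a 0.61 [236. 319.] 104 [0.503  0.288  0.0184] rect [502.6 287.6] [37.   9.1] 38.1 z95 0.0204
side rack 0.8 [234. 316.] 602 [0.5091 0.2833 0.0179] rect [514.4 269.3] [38.3 70.9] 33.6 z95 0.0216
side rack 0.18 [268. 178.] 2394 [ 0.5374 -0.1698  0.0114] rect [ 553.7 -237.9] [176.7 310.2] 8.4 z95 0.0137
side empty_block 0.91 [264. 183.] 390 [ 0.5409 -0.1394  0.0199] rect [ 533.6 -155. ] [69.2 94.8] 82.4 z95 0.0356
side fitted_block_a 0.57 [268. 164.] 429 [ 0.5471 -0.2202  0.0243] rect [ 546.5 -227.1] [140.1  93.3] 84.7 z95 0.0414
side panel 0.91 [271. 179.] 2335 [ 0.5308 -0.1703  0.0114] rect [ 551.3 -235.4] [175.8 301.7] 7.3 z95 0.0134
side panel 0.38 [268. 181.] 387 [ 0.5372 -0.1407  0.0215] rect [ 540.7 -167.8] [90.8 77.5] 8.1 z95 0.0405
side panel 0.27 [270. 170.] 377 [ 0.5501 -0.2198  0.0248] rect [ 551.8 -249.5] [94.1 81.7] 6.3 z95 0.0405
```

```bash
python3 - <<'E'
import cv2,numpy as np
a=cv2.imread("pics/top0.png");b=cv2.imread("pics/side0.png")
r=lambda i,u,v,w,h,s:cv2.resize(i[v:v+h,u:u+w],None,fx=s,fy=s,interpolation=cv2.INTER_CUBIC)
A=r(a,120,160,100,75,4);B=r(b,190,270,100,75,4);C=r(a,280,150,100,75,4);D=r(b,210,150,100,75,4)
cv2.imwrite("pics/m.png",np.vstack([np.hstack([A,B]),np.hstack([C,D])]))
E
```

```text
(no output)
```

View pics/m.png

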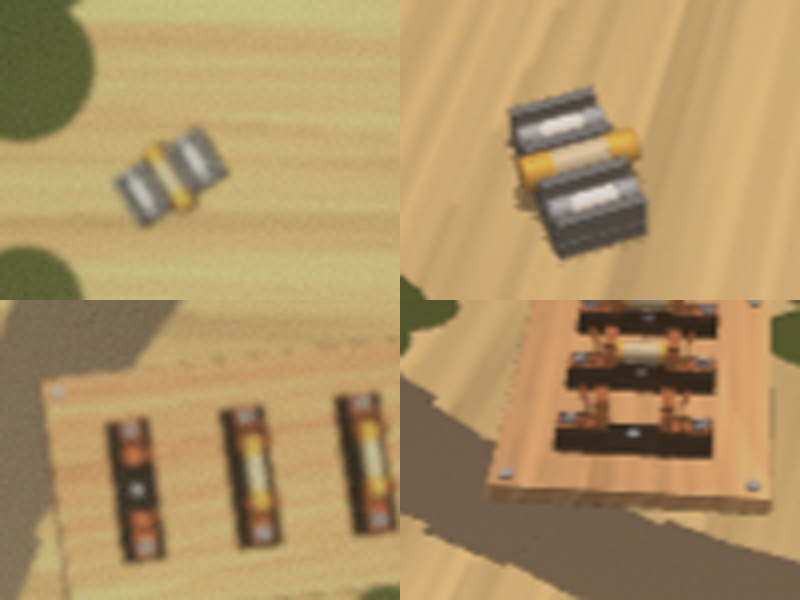

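View pics/top0.png

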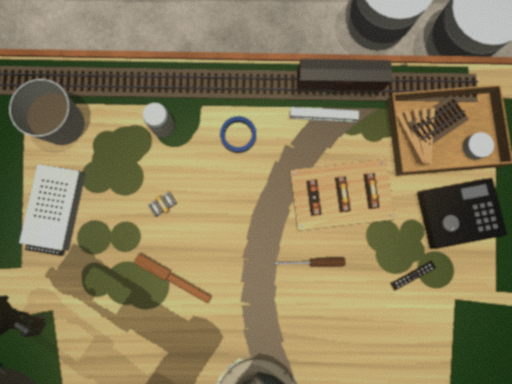

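View pics/side0.png

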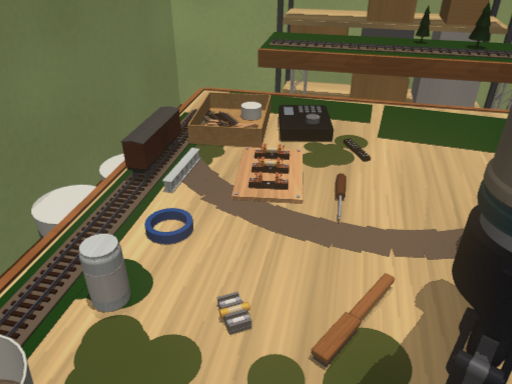

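apply_moves(
  plan=[
    [[0.0262,-0.0248,0],[0,0,-2.93],0.085],
    [[0.0262,-0.0248,0],[0,0,-2.93],0.085],
    [[0.0262,-0.0248,0],[0,0,-2.93],0.085],
    [[0.0262,-0.0248,0],[0,0,-2.93],0.085],
    [[0.0262,-0.0248,0],[0,0,-2.93],0.085],
    [[0.0262,-0.0248,-0.02],[0,0,-2.93],0.085],
    [[0.0262,-0.0248,-0.03],[0,0,-2.93],0.085],
    [[0.0262,-0.0248,-0.03],[0,0,-2.93],0.085],
    [[0.0262,-0.0248,-0.03],[0,0,-2.93],0.085],
    [[0.0262,-0.0248,-0.03],[0,0,-2.93],0.085],
    [[0,0,0],[0,0,0],0.085],
    [[0,0,0],[0,0,0],0.085],
    [[0,0,0],[0,0,0],0.085],
  ],
  squeeze=40,
)

```text
t: 1.78
position: [0.5039, 0.2795, 0.116]
tcp_rot: [180.0, -0.0, 124.5]
ft_force: [0.1, -0.2, 0.1]
grip_width: 0.0848
gripper_force: 0.0
```

apply_moves(
  plan=[
    [[0.0056,-0.0058,-0.02],[0,0,0],0.085],
    [[0.0055,-0.0057,-0.02],[0,0,0],0.085],
    [[0,0,-0.016],[0,0,0],0.085],
    [[0,0,0],[0,0,0],0.085],
    [[0,0,0],[0,0,0],0.085],
  ],
)

```text
t: 2.2
position: [0.5144, 0.2688, 0.0606]
tcp_rot: [180.0, -0.0, 124.6]
ft_force: [-0.3, 0.1, 1.5]
grip_width: 0.0845
gripper_force: 0.0
```

```bash
python3 - <<'E'
from h import *
print(observe()["position"])
im,d=get_image("side"); im2,d2=get_image("top")
cv2.imwrite("pics/s1.png",np.hstack([cv2.resize(im[230:350,180:300],None,fx=4,fy=4,interpolation=2)[:400,:400],cv2.resize(im2[150:250,110:210],None,fx=4,fy=4,interpolation=2)]))
E
```

```text
[0.51435747 0.26884655 0.06058836]
```

View pics/s1.png

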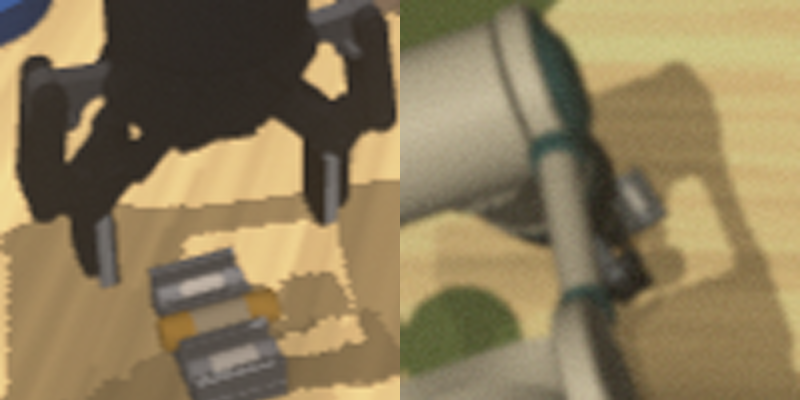

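The left crop shows the fingers straddling the fuse, at about (105,270) and (330,210), lined up with its axis. The fuse is in the middle groove at about (220,320). In the right crop the arm hides it. Next I'll descend.

apply_moves(
  plan=[
    [[0,0,-0.015],[0,0,0],0.07],
    [[0,0,-0.015],[0,0,0],0.07],
    [[0,0,-0.008],[0,0,0],0.07],
    [[0,0,-0.004],[0,0,0],0.07],
    [[0,0,0],[0,0,0],0.07],
    [[0,0,0],[0,0,0],0.07],
  ],
)

```text
t: 2.8
position: [0.5154, 0.268, 0.0184]
tcp_rot: [179.9, 0.0, 124.5]
ft_force: [-0.6, -0.1, 0.0]
grip_width: 0.0702
gripper_force: 0.0
```

apply_moves(
  plan=[
    [[0,0,0],[0,0,0],0.055],
    [[0,0,0],[0,0,0],0.055],
    [[0,0,0],[0,0,0],0.055],
    [[0,0,0],[0,0,0],0.045],
    [[0,0,0],[0,0,0],0.045],
    [[0,0,0],[0,0,0],0.045],
    [[0,0,0],[0,0,0],0.045],
  ],
)

```text
t: 3.38
position: [0.5154, 0.2678, 0.0186]
tcp_rot: [179.9, 0.0, 124.5]
ft_force: [-0.5, 0.0, 5.0]
grip_width: 0.0497
gripper_force: 41.1
```

apply_moves(
  plan=[
    [[0,0,0.004],[0,0,0],0.045],
    [[0,0,0.008],[0,0,0],0.045],
    [[0,0,0.015],[0,0,0],0.045],
    [[0,0,0.02],[0,0,0],0.045],
    [[0,0,0.02],[0,0,0],0.045],
    [[0,0,0],[0,0,0],0.045],
  ],
)

```text
t: 3.88
position: [0.5176, 0.2687, 0.0889]
tcp_rot: [179.6, 0.1, 124.5]
ft_force: [1.3, 0.4, -0.3]
grip_width: 0.0493
gripper_force: 41.5
```

```bash
python3 - <<'E'
from h import *
o=observe();print(o["position"],o["grip_width"],o["ft_force"])
im,d=get_image("side")
cv2.imwrite("pics/s2.png",cv2.resize(im[220:350,170:310],None,fx=4,fy=4,interpolation=2))
E
```

```text
[0.51764343 0.26874791 0.08886234] 0.04926151244935568 [ 1.28786623  0.42191342 -0.34757102]
```

View pics/s2.png

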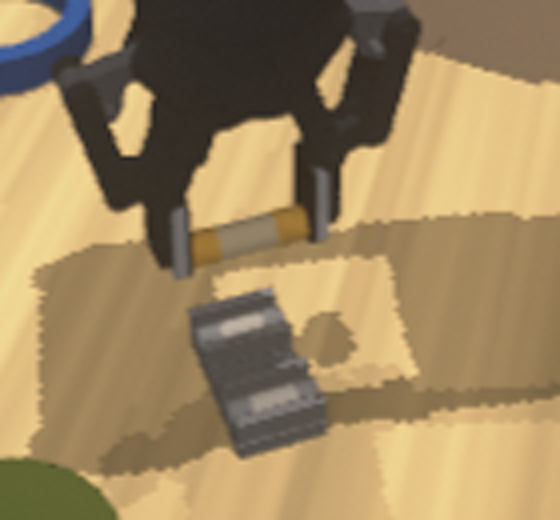

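The fuse is held between the pads at about (250,235), level, and both midget fuses are still in the rack. Next I'll carry it to the clear patch of bench.

apply_moves(
  plan=[
    [[-0.0018,-0.0194,0],[0,0,-2.65],0.045],
    [[-0.0018,-0.0194,0],[0,0,-2.65],0.045],
    [[-0.0018,-0.0194,0],[0,0,-2.65],0.045],
    [[-0.0018,-0.0194,0],[0,0,-2.65],0.045],
    [[-0.0018,-0.0194,0],[0,0,-2.65],0.045],
    [[-0.0018,-0.0194,0],[0,0,-2.65],0.045],
    [[-0.0018,-0.0194,0],[0,0,-2.65],0.045],
    [[-0.0018,-0.0194,0],[0,0,-2.65],0.045],
    [[-0.0018,-0.0194,-0.02],[0,0,-2.65],0.045],
    [[-0.0018,-0.0194,-0.02],[0,0,-2.65],0.045],
    [[0,0,-0.02],[0,0,0],0.045],
    [[0,0,0],[0,0,0],0.045],
    [[0,0,0],[0,0,0],0.045],
  ],
)

```text
t: 5.02
position: [0.4955, 0.0735, 0.0235]
tcp_rot: [-179.8, -0.0, 98.0]
ft_force: [-0.2, -0.6, -0.1]
grip_width: 0.049
gripper_force: 41.6
```

apply_moves(
  plan=[
    [[0,0,-0.006],[0,0,0],0.045],
    [[0,0,-0.004],[0,0,0],0.045],
    [[0,0,-0.0025],[0,0,0],0.045],
    [[0,0,0],[0,0,0],0.045],
    [[0,0,0],[0,0,0],0.045],
  ],
)

```text
t: 5.43
position: [0.4971, 0.074, 0.0125]
tcp_rot: [180.0, 0.0, 98.1]
ft_force: [0.1, 0.3, -0.3]
grip_width: 0.0494
gripper_force: 41.6
```

apply_moves(
  plan=[
    [[0,0,-0.0012],[0,0,0],0.045],
    [[0,0,-0.0012],[0,0,0],0.045],
    [[0,0,0],[0,0,0],0.045],
    [[0,0,0],[0,0,0],0.045],
  ],
)

```text
t: 5.77
position: [0.497, 0.0737, 0.0099]
tcp_rot: [180.0, 0.0, 98.0]
ft_force: [-0.2, 0.6, -0.3]
grip_width: 0.0494
gripper_force: 41.6
```

apply_moves(
  plan=[
    [[0,0,-0.0008],[0,0,0],0.045],
    [[0,0,-0.0006],[0,0,0],0.045],
    [[0,0,0],[0,0,0],0.045],
    [[0,0,0],[0,0,0],0.045],
  ],
)

```text
t: 6.1
position: [0.4972, 0.0737, 0.0095]
tcp_rot: [180.0, 0.0, 98.0]
ft_force: [-2.8, -0.3, 9.6]
grip_width: 0.0493
gripper_force: 42.5
```

Contact with the bench. I'll release, rise and turn.

apply_moves(
  plan=[
    [[0,0,0.0004],[0,0,0],0.05],
    [[0,0,0],[0,0,0],0.054],
    [[0,0,0],[0,0,0],0.058],
    [[0,0,0],[0,0,0],0.065],
    [[0,0,0],[0,0,0],0.075],
    [[0,0,0],[0,0,0],0.075],
    [[0,0,0.02],[0,0,0],0.075],
    [[0,0,0.03],[0,0,0],0.075],
    [[0,0,0.03],[0,0,0],0.06],
    [[0,0,0.02],[0,0,0],0.06],
  ],
)

```text
t: 6.93
position: [0.4979, 0.0737, 0.1111]
tcp_rot: [179.9, 0.0, 98.0]
ft_force: [0.3, 0.4, 0.4]
grip_width: 0.0603
gripper_force: 0.0
```

```bash
python3 - <<'E'
from h import *
o=observe();print(o["position"],o["tcp_rot"],o["ft_force"])
for c in("side","top"):
    im,d=get_image(c)
    for r in regions_of(c,"fuse")[:2]:
        w=world(c,d,r["pixels"])
        if len(w)<5: continue
        rc=cv2.minAreaRect((w[:,:2]*1000).astype(np.float32)); m=w[:,:2].mean(0); e=np.linalg.svd(w[:,:2]-m)[2][0]
        print(c,r["score"],r["uv"],len(w),np.median(w,0),rc,np.degrees(np.arctan2(e[1],e[0])),np.percentile(w[:,2],[5,95]))
    if c=="side": cv2.imwrite("pics/s3.png",cv2.resize(im[150:300,180:380],None,fx=4,fy=4,interpolation=2))
E
```

```text
[0.49786783 0.07371309 0.11107302] [1.79854478e+02 1.84006241e-02 9.80281931e+01] [0.27816111 0.42862106 0.43820397]
side 0.55 [268.6, 240.2] 169 [0.49795914 0.0792987  0.01125446] ((498.2684020996094, 68.04755401611328), (49.42674255371094, 32.519832611083984), 8.459168434143066) -175.25385413800848 [0.0037025  0.01466998]
```

View pics/s3.png

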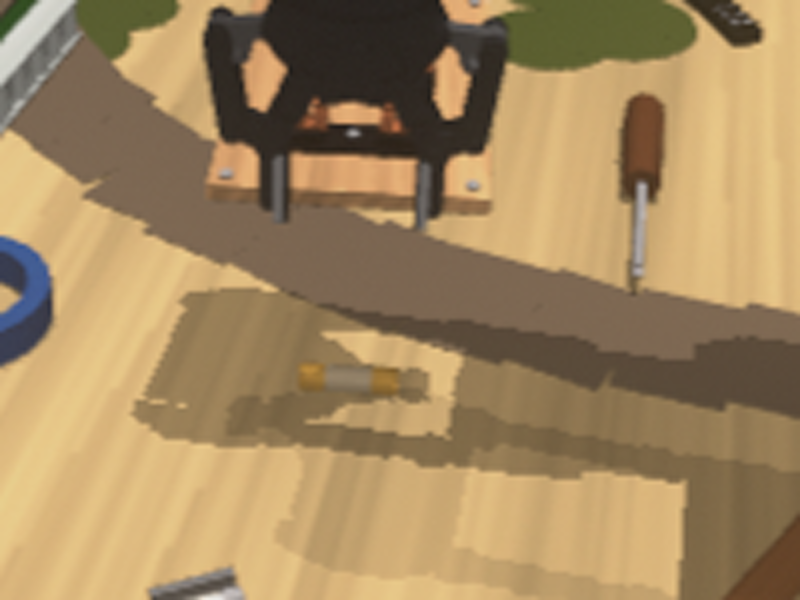

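The fuse lies at about (348,378) in the crop, roughly where I released it, and nothing else moved. Next I'll turn the tool 90° and grip it across the middle.

apply_moves(
  plan=[
    [[0,0.0002,0],[0,0,-6],0.04],
    [[0,0.0002,0],[0,0,-6],0.04],
    [[0,0.0002,0],[0,0,-6],0.04],
    [[0,0.0002,0],[0,0,-6],0.04],
    [[0,0.0002,0],[0,0,-6],0.04],
    [[0,0,0],[0,0,-6],0.04],
    [[0,0,0],[0,0,-6],0.04],
    [[0,0,0],[0,0,-6],0.04],
    [[0,0,0],[0,0,-6],0.04],
    [[0,0,0],[0,0,-6],0.04],
    [[0,0,0],[0,0,-6],0.04],
    [[0,0,0],[0,0,-6],0.04],
    [[0,0,0],[0,0,-6],0.04],
    [[0,0,0],[0,0,-6],0.04],
    [[0,0,0],[0,0,-6],0.04],
    [[0,0,0],[0,0,0],0.04],
  ],
)

```text
t: 8.47
position: [0.4957, 0.0746, 0.107]
tcp_rot: [-180.0, 0.2, 7.9]
ft_force: [0.4, 0.3, -0.8]
grip_width: 0.04
gripper_force: 0.0
```

apply_moves(
  plan=[
    [[0,0,-0.03],[0,0,0],0.04],
    [[0,0,-0.03],[0,0,0],0.04],
    [[0,0,-0.02],[0,0,0],0.04],
    [[0,0,-0.01],[0,0,0],0.04],
    [[0,0,0],[0,0,0],0.04],
    [[0,0,0],[0,0,0],0.04],
    [[0,0,0],[0,0,0],0.04],
  ],
)

```text
t: 9.05
position: [0.4973, 0.0747, 0.019]
tcp_rot: [180.0, -0.0, 8.1]
ft_force: [-0.0, -0.1, 0.1]
grip_width: 0.04
gripper_force: 0.0
```

apply_moves(
  plan=[
    [[0,0,-0.0055],[0,0,0],0.035],
    [[0,0,0],[0,0,0],0.03],
    [[0,0,0],[0,0,0],0.025],
    [[0,0,0],[0,0,0],0.02],
    [[0,0,0],[0,0,0],0.016],
    [[0,0,0],[0,0,0],0.01],
    [[0,0,0],[0,0,0],0.008],
    [[0,0,0],[0,0,0],0.008],
    [[0,0,0],[0,0,0],0.008],
  ],
  squeeze=40,
)

```text
t: 9.8
position: [0.4972, 0.0747, 0.0138]
tcp_rot: [180.0, -0.0, 8.0]
ft_force: [-0.8, 0.4, 4.6]
grip_width: 0.0123
gripper_force: 39.3
```

apply_moves(
  plan=[
    [[0,0,0.004],[0,0,0],0.008],
    [[0,0,0.01],[0,0,0],0.008],
    [[0,0,0.025],[0,0,0],0.008],
    [[0,0,0.03],[0,0,0],0.008],
    [[0,0,0.02],[0,0,0],0.008],
    [[0,0,0],[0,0,0],0.008],
  ],
  squeeze=90,
)

```text
t: 10.3
position: [0.5, 0.0748, 0.1063]
tcp_rot: [179.9, -0.5, 8.0]
ft_force: [-0.0, -0.9, 0.0]
grip_width: 0.0105
gripper_force: 88.2
```

```bash
python3 - <<'E'
from h import *
o=observe();print(o["position"],o["tcp_rot"],o["grip_width"])
def rect(w): 
    rc=cv2.minAreaRect((w[:,:2]*1000).astype(np.float32)); return [np.round(x,1) for x in rc]
for c in("side","top"):
    im,d=get_image(c)
    for n in("fuse","empty_block","fitted_block_a","panel"):
        for r in regions_of(c,n)[:2]:
            w=world(c,d,r["pixels"])
            if len(w)<5: continue
            print(c,n,round(r["score"],2),np.round(r["uv"]),len(w),rect(w),np.percentile(w[:,2],[5,50,95]).round(4))
            if n=="empty_block":
                for lo,hi in((.016,.021),(.022,.029),(.031,.055)):
                    q=w[(w[:,2]>lo)&(w[:,2]<hi)]
                    if len(q)>4: print("  band",lo,len(q),rect(q))
    if c=="side": cv2.imwrite("pics/s4.png",np.hstack([cv2.resize(im[140:290,200:300],None,fx=4,fy=4,interpolation=2)]))
E
```

```text
[0.50002121 0.07475673 0.10625272] [179.93272045  -0.48337012   8.03357766] 0.010518762508071742
side fuse 0.52 [274. 204.] 118 [array([510.8,  -2.1]), array([ 56.7, 185.8]), np.float64(11.2)] [0.0791 0.103  0.1071]
side empty_block 0.59 [275. 184.] 221 [array([494.4, -53.8]), array([ 98.3, 275.3]), np.float64(25.3)] [0.0134 0.0239 0.036 ]
  band 0.016 51 [array([ 533.4, -134.5]), array([98.3, 26.4]), np.float64(21.1)]
  band 0.022 106 [array([ 538.4, -147.5]), array([95.3, 32.7]), np.float64(6.6)]
  band 0.031 17 [array([ 534.3, -140.5]), array([80.2, 16.9]), np.float64(18.3)]
side fitted_block_a 0.51 [280. 170.] 112 [array([ 546.2, -194.9]), array([93.4, 83.7]), np.float64(2.2)] [0.014  0.0239 0.0289]
side fitted_block_a 0.5 [287. 159.] 39 [array([ 556.3, -294.2]), array([91.1, 14.4]), np.float64(10.9)] [0.0128 0.0205 0.0257]
side panel 0.79 [279. 176.] 1783 [array([ 536.4, -124.9]), array([168.6, 475.3]), np.float64(7.5)] [0.0051 0.0115 0.0134]
side panel 0.24 [282. 179.] 172 [array([ 537.3, -147. ]), array([95.8, 34.7]), np.float64(5.9)] [0.0145 0.0241 0.0297]
top empty_block 0.98 [315. 195.] 414 [array([ 540.9, -150. ]), array([101.8,  35.2]), np.float64(9.2)] [0.0133 0.0237 0.046 ]
  band 0.016 99 [array([ 538.6, -150. ]), array([90.8, 31.8]), np.float64(7.5)]
  band 0.022 157 [array([ 540.7, -148.1]), array([97. , 29.5]), np.float64(7.4)]
  band 0.031 65 [array([ 541.7, -149.2]), array([88. , 19.7]), np.float64(7.4)]
top fitted_block_a 0.96 [340. 194.] 352 [array([ 554.2, -228.9]), array([99.3, 31.2]), np.float64(7.2)] [0.0175 0.0284 0.0456]
top fitted_block_a 0.82 [368. 189.] 396 [array([ 562. , -307.9]), array([97.2, 36. ]), np.float64(6.5)] [0.0156 0.0265 0.0446]
top panel 0.71 [337. 195.] 4741 [array([ 552.1, -230.4]), array([174.4, 275.7]), np.float64(7.1)] [0.008  0.0125 0.0171]
```

View pics/s4.png

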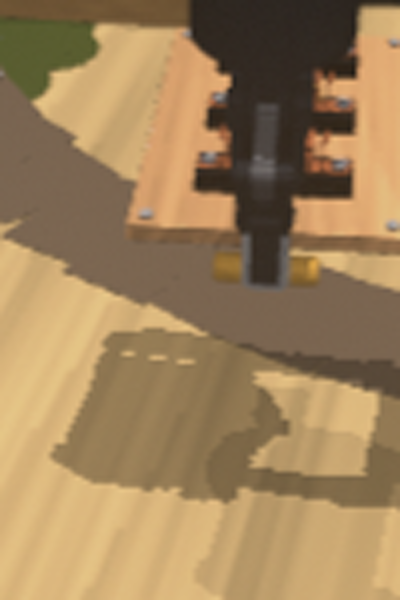

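The fuse is held across its middle at about (265,268), level and centred between the pads. The empty block is the one nearest. Next I'll carry the fuse above the seat, at about (0.540, -0.1486) with yaw 7.4°.

apply_moves(
  plan=[
    [[0.004,-0.0224,0],[0,0,-0.06],0.008],
    [[0.004,-0.0224,0],[0,0,-0.06],0.008],
    [[0.004,-0.0224,0],[0,0,-0.06],0.008],
    [[0.004,-0.0224,0],[0,0,-0.06],0.008],
    [[0.004,-0.0224,0],[0,0,-0.06],0.008],
    [[0.004,-0.0224,0],[0,0,-0.06],0.008],
    [[0.004,-0.0224,0],[0,0,-0.06],0.008],
    [[0.004,-0.0224,0],[0,0,-0.06],0.008],
    [[0.004,-0.0224,0],[0,0,-0.06],0.008],
    [[0.004,-0.0224,0],[0,0,-0.06],0.008],
    [[0,0,-0.02],[0,0,0],0.008],
    [[0,0,0],[0,0,0],0.008],
    [[0,0,0],[0,0,0],0.008],
    [[0,0,0],[0,0,0],0.008],
  ],
  squeeze=110,
)

```text
t: 11.97
position: [0.5366, -0.1487, 0.0823]
tcp_rot: [-180.0, 0.1, 7.5]
ft_force: [0.2, 0.3, -0.5]
grip_width: 0.0099
gripper_force: 98.0
```

```bash
python3 - <<'E'
from h import *
o=observe();print(o["position"],o["tcp_rot"],o["grip_width"],o["ft_force"])
im,d=get_image("side");im2,d2=get_image("top")
cv2.imwrite("pics/s5.png",np.hstack([cv2.resize(im[130:205,225:310],None,fx=5,fy=5,interpolation=2)[:375],cv2.resize(im2[155:230,280:360],None,fx=5,fy=5,interpolation=2)]))
E
```

```text
[ 0.53663682 -0.14868934  0.08229852] [-1.79957302e+02  5.62487707e-02  7.45110667e+00] 0.009926317436035602 [ 0.24839344  0.30966307 -0.53850751]
```

View pics/s5.png

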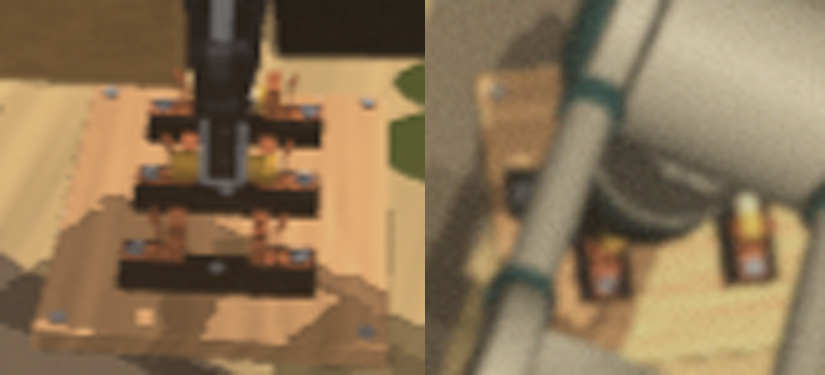

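The gripper with the fuse is above the near block, with both clips (about (175,230) and (265,230)) below the fuse ends. I'll correct +3.6 mm in x and lower to the mouths.

apply_moves(
  plan=[
    [[0.0036,0,-0.005],[0,0,0],0.008],
    [[0,0,-0.01],[0,0,0],0.008],
    [[0,0,-0.008],[0,0,0],0.008],
    [[0,0,0],[0,0,0],0.008],
    [[0,0,0],[0,0,0],0.008],
    [[0,0,0],[0,0,0],0.008],
  ],
)

```text
t: 12.57
position: [0.5405, -0.1493, 0.0591]
tcp_rot: [-180.0, 0.0, 7.4]
ft_force: [-0.2, -0.4, -0.3]
grip_width: 0.0101
gripper_force: 98.0
```

```bash
python3 - <<'E'
from h import *
o=observe();print(o["position"],o["tcp_rot"],o["ft_force"],o["moment"])
im,d=get_image("side")
cv2.imwrite("pics/s6.png",cv2.resize(im[145:205,225:305],None,fx=8,fy=8,interpolation=2))
E
```

```text
[ 0.54050808 -0.14925216  0.05907932] [-1.79988967e+02  2.68421695e-02  7.43022759e+00] [-0.20017775 -0.37437505 -0.28141377] [ 0.01773423 -0.01636402  0.06333634]
```

View pics/s6.png

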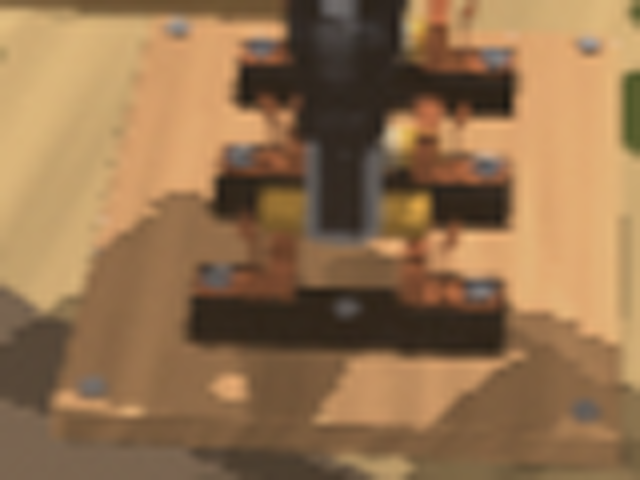

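The fuse spans columns 260–432 and the stops are at about 247 and 450, so it is centred. I'll lower it slowly.

apply_moves(
  plan=[
    [[0,0.0004,-0.003],[0,0,0],0.008],
    [[0,0,-0.002],[0,0,0],0.008],
    [[0,0,-0.002],[0,0,0],0.008],
    [[0,0,0],[0,0,0],0.008],
    [[0,0,0],[0,0,0],0.008],
  ],
)

```text
t: 13.03
position: [0.5405, -0.1489, 0.0522]
tcp_rot: [-180.0, 0.0, 7.4]
ft_force: [0.7, -0.3, -0.3]
grip_width: 0.0101
gripper_force: 98.0
```

apply_moves(
  plan=[
    [[0,0,-0.0015],[0,0,0],0.008],
    [[0,0,-0.0015],[0,0,0],0.008],
    [[0,0,0],[0,0,0],0.008],
    [[0,0,0],[0,0,0],0.008],
  ],
)

```text
t: 13.37
position: [0.5411, -0.1489, 0.0504]
tcp_rot: [180.0, -0.1, 7.4]
ft_force: [-1.2, 0.9, 6.3]
grip_width: 0.01
gripper_force: 98.6
```

apply_moves(
  plan=[
    [[0,0,-0.0015],[0,0,0],0.008],
    [[0,0,-0.0015],[0,0,0],0.008],
    [[0,0,-0.0015],[0,0,0],0.008],
    [[0,0,0],[0,0,0],0.008],
    [[0,0,0],[0,0,0],0.008],
  ],
)

```text
t: 13.78
position: [0.5419, -0.1489, 0.0461]
tcp_rot: [180.0, -0.2, 7.4]
ft_force: [1.2, 1.5, 4.1]
grip_width: 0.0102
gripper_force: 98.5
```

apply_moves(
  plan=[
    [[-0.0005,0,-0.0015],[0,0,0],0.008],
    [[0,0,-0.0015],[0,0,0],0.008],
    [[0,0,-0.0015],[0,0,0],0.008],
    [[0,0,-0.001],[0,0,0],0.008],
    [[0,0,0],[0,0,0],0.008],
    [[0,0,0],[0,0,0],0.008],
  ],
)

```text
t: 14.28
position: [0.5405, -0.1489, 0.0402]
tcp_rot: [180.0, -0.0, 7.4]
ft_force: [0.1, 1.7, 7.7]
grip_width: 0.0099
gripper_force: 98.9
```

apply_moves(
  plan=[
    [[0,0,-0.001],[0,0,0],0.008],
    [[0,0,-0.001],[0,0,0],0.008],
    [[0,0,0],[0,0,0],0.008],
    [[0,0,0],[0,0,0],0.008],
  ],
)

```text
t: 14.62
position: [0.5405, -0.1489, 0.04]
tcp_rot: [180.0, -0.1, 7.4]
ft_force: [-2.9, 2.8, 18.9]
grip_width: 0.0104
gripper_force: 100.3
```

apply_moves(
  plan=[
    [[0,0,-0.001],[0,0,0],0.008],
    [[0,0,0],[0,0,0],0.008],
    [[0,0,0],[0,0,0],0.008],
  ],
)

```text
t: 14.87
position: [0.5405, -0.1489, 0.0399]
tcp_rot: [179.9, -0.1, 7.4]
ft_force: [-4.2, 4.6, 26.4]
grip_width: 0.01
gripper_force: 101.0
```

It is home against a hard stop at the expected height. I'll release gently and rise.

apply_moves(
  plan=[
    [[0,0,0.002],[0,0,0],0.008],
    [[0,0,0.0005],[0,0,0],0.014],
    [[0,0,0],[0,0,0],0.02],
    [[0,0,0],[0,0,0],0.028],
    [[0,0,0],[0,0,0],0.034],
    [[0,0,0],[0,0,0],0.034],
    [[0,0,0.01],[0,0,0],0.034],
    [[0,0,0.03],[0,0,0],0.034],
    [[0,0,0.04],[0,0,0],0.034],
    [[0,0.03,0.03],[0,0,0],0.034],
    [[-0.01,0.035,0.02],[0,0,0],0.034],
    [[-0.01,0.035,0.01],[0,0,0],0.034],
    [[-0.01,0.035,0],[0,0,0],0.034],
    [[-0.01,0.035,0],[0,0,0],0.034],
    [[-0.01,0.035,0],[0,0,0],0.034],
    [[-0.01,0.035,0],[0,0,0],0.034],
    [[0,0,0],[0,0,0],0.034],
  ],
  squeeze=40,
)

```text
t: 16.28
position: [0.4773, 0.0958, 0.1789]
tcp_rot: [-179.8, 0.1, 7.7]
ft_force: [0.1, -0.6, 0.3]
grip_width: 0.034
gripper_force: 0.0
```

```bash
python3 - <<'E'
from h import *
o=observe();print(o["t"],o["position"],o["ft_force"])
im,d=get_image("side");im2,d2=get_image("top")
cv2.imwrite("pics/s7.png",np.vstack([np.hstack([cv2.resize(im[145:205,225:305],None,fx=5,fy=5,interpolation=2),cv2.resize(im2[165:225,290:370],None,fx=5,fy=5,interpolation=2)])]))
for c,D in(("side",d),("top",d2)):
    for r in regions_of(c,"fuse")[:3]+regions_of(c,"fitted_block_a")[:3]:
        w=world(c,D,r["pixels"])
        if len(w)>5: print(c,round(r["score"],2),np.round(r["uv"]),len(w),np.median(w,0).round(4),np.percentile(w[:,2],[50,80,95]).round(4))
E
```

```text
16.2833 [0.47727911 0.09582351 0.17890576] [ 0.1386179  -0.59102909  0.31483678]
side 0.41 [271. 176.] 47 [ 0.5446 -0.1415  0.0373] [0.0373 0.0395 0.0407]
side 0.71 [262. 153.] 122 [ 0.5877 -0.2944  0.0247] [0.0247 0.0329 0.0419]
side 0.65 [259. 167.] 242 [ 0.5669 -0.2175  0.0239] [0.0239 0.0342 0.0413]
top 0.53 [314. 194.] 106 [ 0.5421 -0.1484  0.0396] [0.0396 0.0421 0.0449]
top 0.88 [340. 194.] 410 [ 0.5496 -0.2246  0.027 ] [0.027  0.0401 0.0456]
top 0.79 [372. 193.] 395 [ 0.5595 -0.3037  0.0268] [0.0268 0.04   0.0441]
```

View pics/s7.png

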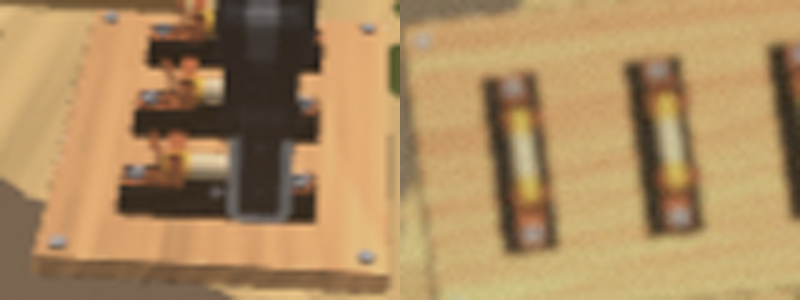

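The fuse sits in the block just like the fitted neighbour (right crop, columns 490–550). The gripper hides part of the side view. I'll check the tilt numerically before handing in.

```bash
python3 - <<'E'
from h import *
S=[];u=np.array([np.cos(np.radians(7.4)),np.sin(np.radians(7.4))]);n=np.array([-u[1],u[0]])
for i in range(6):
    im,d=get_image("top"); S.append(world("top",d,np.ones(d.shape,bool)))
w=np.vstack(S)
for c in([.5412,-.1489],[.5515,-.2282],[.5618,-.3075]):
    q=w[:,:2]-c; a=q@u; b=q@n
    print([ (round(float(np.median(w[m,2])),4),int(m.sum())) for lo in (-.024,-.012,0,.012) for m in [(np.abs(b)<.004)&(a>lo)&(a<lo+.012)]])
E
```

```text
[(0.0409, 83), (0.0406, 79), (0.0405, 76), (0.041, 77)]
[(0.0403, 91), (0.0405, 69), (0.0398, 92), (0.0404, 81)]
[(0.0406, 82), (0.0391, 84), (0.0395, 94), (0.0405, 76)]
```

The top of the fuse is level at about 40.6 mm, the same as the fitted fuses.

```bash
python3 -c "
from rig import *
print(hand_in())"
```

```text
the job is handed in; nothing more can be done
None
```

The large fuse is pressed home in both clips of the empty block and released, level with its fitted neighbours; I didn't disturb the midget fuses or anything else, and the job was handed in after about 17 s of robot time.

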